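# Stack a three-tier lunch carrier

## Robot

A 6-joint arm with a two-finger parallel gripper is mounted at the origin on the work surface. World frame = base frame: x ahead of the robot, y to its left, z up, the work surface at z = 0. Lengths are in m, angles in rad, forces in N, time in s.
With the tool pointing down it reaches from about 0.35 to 0.775 m from the base axis. Payload 5.5 kg.
Tool frame: the origin (TCP) lies at the very end of the fingers, on their centre line; the grasp point (between the pads) lies 19 mm behind it (env.grip_point_offset is the distance from the TCP to the grasp point, in m); z points along the fingers, y is the line along which they close (so a half turn about z gives the same grasp; the last joint's range is limited). The gripper opens to 85 mm and grips with 20 to 120 N. Pads are 22 mm wide; open, the fingers measure 114 mm over their backs; the gripper's body (76 mm by 85 mm) begins 54 mm behind the grasp point. The pads swing forward as they close: fully open they stand 13 mm farther back than shut.
Start: joints at [-1.278, 0.313, 0.046, 1.304, 0, 1.431], TCP at [0.241, -0.522, 0.231] pointing down, gripper open.
Joint ranges: [-2.76, 2.76], [-0.86, 1.69], [-1.03, 1.26], [-2.2, 2.34], [-1.47, 1.5], [-3.14, 3.14]. Speed limits (rad/s): [2.57, 2.57, 3.14, 3.14, 3.14, 3.14].

## Interface

Orientations are given as a unit quaternion [w, x, y, z].
In Python, from workcell import sensors, imaging, workorder, env gives the robot as it stands.
- The arm moves only by the shell command python3 -m handwheel 'ROWS' [FORCE]. ROWS is JSON, a list of rows, each a list of 5 numbers: the shift along the tool's x, y, z in mm, then the turn about the tool's z in rad, then the opening, from 0 (shut) to 1 (fully open). A call has 1 to 8 rows; each row is the pose to reach, as a shift and turn from the pose commanded when the call began, along the tool's axes at that moment; what a row does not reach only later rows make up. A row lasts 1/10 s, in which the tool goes at most 50 mm and 8.59 degrees, less where a joint would pass 70% of its speed; a pose out of reach is approached as far as the arm can. A call with a gripper value outside its range is refused whole. The fingers move at their own pace and stop on an object; FORCE is the grip in N (left out, the last holds). Time passes only in rows, so rows that repeat a pose let the fingers close. It gives the time, the measured TCP pose, the force, the opening and the grip force at its end, in the units of the state.
- sensors.get_state(): the state, without advancing time (a new reading comes with each control period).
- imaging.read_camera(name): name is "scene" or "top"; returns a dict with "color" (384x512x3 uint8, blue, green, red), "z_map" (384x512 float32, m along the optical axis (not along the pixel's ray), 0 where there is no reading), "fx", "fy", "cx", "cy" (pixels), "k1" (the pictures are not rectified: a ray, as slopes to the right and down, at radius r is drawn at 1 + k1 r^2 times it, then the intrinsics apply), "xyz" and "rotation" of the camera in the world. Camera axes: x right, y down, z forward; pixel columns grow to the right and rows downward; lengths in m; the calibration is good to about 2 mm. A picture is of the moment at which its call begins.
- workorder.hand_in(): hands the job in; it is judged then, once.
The state is a dict: "clock": time; "joint_pos": joint angles; "qvel": joint speeds; "tau": joint torques, N m; "tcp_pos": TCP position; "orientation": TCP orientation; "wrist_force": force on the tool from outside, world axes, zero at the start; "ft_torque": the same for the moment, N m; "finger_gap": finger opening in m; "grip_force": force on a finger pad.
Only numpy, scipy, OpenCV 4.12 (cv2) and the standard library are available. Lean on these libraries where they do the work, as an engineer would, in place of code of your own. Each camera call takes 0.05 s, during which the arm holds its last target. There are 200 camera calls.

## Task

Make up the tiered lunch carrier on the blue tray, building from the bottom up: first the deep tin centred in the tray and lengthwise with it, then the shallow undivided tin on top of it, then the divided tin, and last the lid. Stack them flat and squarely edge over edge, all upright, setting each down and letting go of it before taking the next, without dropping or tipping any; leave the tumbler, the jar and the spoon where they are.

Things in the scene. Friction and masses are not known exactly. Their poses are not given: they have to be found in the camera images.
- deep_tin: Open rectangular steel lunch tin, loose, upright. The tallest of the three tins, no partition; twice as high as the others. 130 mm long x 58 wide x 70 high, walls and bottom 4 mm, flat underside, upright sides, small flat clips on the short ends. 0.1 to 0.25 kg. Origin: centre of the underside; x along the length, y across the 58 mm width (grip across it), z up. Way round does not matter.
- shallow_tin: Open rectangular steel lunch tin, loose, upright. The low tin with one undivided space. 130 mm long x 58 wide x 34 high, walls and bottom 4 mm, flat underside, upright sides, small flat clips on the short ends. 0.1 to 0.25 kg. Origin: centre of the underside; x along the length, y across the 58 mm width (grip across it), z up. Way round does not matter.
- divided_tin: Open rectangular steel lunch tin, loose, upright. The low tin with a partition across its middle (side to side). 130 mm long x 58 wide x 34 high, walls and bottom 4 mm, flat underside, upright sides, small flat clips on the short ends. 0.1 to 0.25 kg. Origin: centre of the underside; x along the length, y across the 58 mm width (grip across it), z up. Way round does not matter.
- lid: Flat stainless-steel lid, loose, lying plate-down: plate 130 x 58 x 6 mm, on it an upright black plastic grip, 56 mm long (along x), 12 mm thick (along y), its top 38 mm above the underside of the plate. 0.08 to 0.15 kg. Origin: centre of the underside of the plate. x along the length, z up. The way round does not matter.
- carrier: Low blue plastic tray, fixed to the table: 180 x 108 mm outside, raised edge 5 mm thick with its top 14 mm above the table, inner floor 170 x 98 mm and 6 mm above the table, with a dark mat of a tin's outline at its centre. Origin: centre of the underside (on the table). x along its 180 mm length, z up. The stack is built here.
- tumbler: Bystander: open steel drinking tumbler, about 66 mm across and 85 mm high, standing loose. Origin: centre of the underside. Not part of the job.
- jar: Bystander: closed amber glass jar with a white cap, 64 mm across and 110 mm high, standing loose. Origin: centre of the underside. Not part of the job.
- spoon: Bystander: serving spoon, about 200 mm long, black handle and steel bowl, lying loose at the right of the work area. Origin near its middle, x along its length. Not part of the job.
Mind the look-alikes: they are no part of the job. Of the things shaped like the carrier, the blue one is meant.

How it is judged:
On the way, in this order (a step that is already met when the one before it is completed fails the run):
1. the deep tin stands in the blue tray, released (horizontal distance between deep_tin and carrier below 0.015 m and z of deep_tin in the frame of carrier between 0.002 and 0.01 m and angle between the x axis of deep_tin and the x axis of carrier, either way round below 0.2 rad and angle between deep_tin's own z axis and vertical below 0.06 rad and contact force between the fingers and deep_tin below 0.1 N and linear speed of deep_tin below 0.03 m/s and angular speed of deep_tin below 0.2 rad/s), for 0.2 s.
2. the shallow tin stands on the deep tin, released (horizontal distance between shallow_tin and deep_tin below 0.01 m and z of shallow_tin in the frame of deep_tin between 0.066 and 0.074 m and angle between the x axis of shallow_tin and the x axis of deep_tin, either way round below 0.15 rad and angle between shallow_tin's own z axis and vertical below 0.06 rad and contact force between the fingers and shallow_tin below 0.1 N and linear speed of shallow_tin below 0.03 m/s and angular speed of shallow_tin below 0.2 rad/s), for 0.2 s.
3. the divided tin stands on the shallow tin, released (horizontal distance between divided_tin and shallow_tin below 0.01 m and z of divided_tin in the frame of shallow_tin between 0.03 and 0.038 m and angle between the x axis of divided_tin and the x axis of shallow_tin, either way round below 0.15 rad and angle between divided_tin's own z axis and vertical below 0.06 rad and contact force between the fingers and divided_tin below 0.1 N and linear speed of divided_tin below 0.03 m/s and angular speed of divided_tin below 0.2 rad/s), for 0.2 s.
4. the lid lies on the divided tin, released (horizontal distance between lid and divided_tin below 0.01 m and z of lid in the frame of divided_tin between 0.03 and 0.038 m and angle between the x axis of lid and the x axis of divided_tin, either way round below 0.15 rad and angle between lid's own z axis and vertical below 0.06 rad and contact force between the fingers and lid below 0.1 N and linear speed of lid below 0.03 m/s and angular speed of lid below 0.2 rad/s), for 0.2 s.
At the end, for the whole second after the job is handed in: Deep tin flat in the tray, centre within 15 mm and length within 0.2 rad of the tray's; on it in turn shallow tin, divided tin, lid, each flat (height within 4 mm, tilt under 0.06 rad), centre within 10 mm and length within 0.15 rad of the one below; all released and at rest (all of step 1 and all of step 2 and all of step 3 and all of step 4); the robot touches nothing.
It fails at once if a tin or the lid is dropped (falls free from more than about 2 cm) ((linear speed of deep_tin above 0.65 m/s and contact force between the fingers and deep_tin below 0.05 N) or (linear speed of shallow_tin above 0.65 m/s and contact force between the fingers and shallow_tin below 0.05 N) or (linear speed of divided_tin above 0.65 m/s and contact force between the fingers and divided_tin below 0.05 N) or (linear speed of lid above 0.65 m/s and contact force between the fingers and lid below 0.05 N)).
It fails at once if a tin or the lid is tipped past 45 degrees (angle between any of deep_tin, shallow_tin, divided_tin, lid's own z axis and vertical above 0.785 rad).
It fails at once if the tumbler, jar or spoon is pushed more than 3 cm from its place (distance of any of tumbler, jar, spoon from where it was at the start of the episode above 0.03 m).
It fails at once if the tumbler or the jar is knocked over (angle between any of tumbler, jar's own z axis and vertical above 0.5 rad).
It also fails if it takes over 120 s, if anything falls off the work surface, if the arm or the gripper's body presses on something with over 40 N, if the wrist force passes 120 N, or if a joint passes its speed limit or range.

## Working session

There is one attempt and no reset: what is moved stays moved. The work goes in short steps, Python scripts to look and compute and a shell command to move; the robot and the scene stay as the last step left them, time stands still between calls to the robot, and variables do not carry over. Pictures are saved under pics/ and viewed, at most 14 in all, crops included, and the job is handed in when it is done.

```bash
mkdir -p pics; ls; cat > h.py <<'E'
import numpy as np, cv2
from workcell import sensors, imaging, workorder, env
from scipy.spatial.transform import Rotation as R
def cam(n):
    d=imaging.read_camera(n); np.save(f'{n}.npy',d,allow_pickle=True); return d
def rot(d):
    r=np.array(d['rotation'],float)
    return r if r.shape==(3,3) else R.from_quat(r,scalar_first=True).as_matrix()
def cloud(d):
    h,w=d['z_map'].shape
    K=np.array([[d['fx'],0,d['cx']],[0,d['fy'],d['cy']],[0,0,1.]])
    v,u=np.mgrid[:h,:w]
    p=cv2.undistortPoints(np.stack([u,v],-1).reshape(-1,1,2).astype(float),K,np.array([d['k1'],0,0,0.])).reshape(h,w,2)
    z=d['z_map'][...,None]
    return np.concatenate([p*z,z],-1)@rot(d).T+np.array(d['xyz'])
E
python3 - <<'E'
from h import *
for n in('top','scene'):
    d=cam(n); cv2.imwrite(f'pics/{n}0.png',cv2.resize(d['color'],(800,600),interpolation=cv2.INTER_CUBIC))
    print(n,d['xyz'],rot(d).round(3).tolist(),d['fx'],d['k1'])
print(sensors.get_state(), env.grip_point_offset)
E
```

```text
pics
top [0.19234711 0.041064   1.74592205] [[-0.002, -0.988, 0.151], [-1.0, 0.003, 0.008], [-0.009, -0.151, -0.988]] 484.57168565590956 -0.11888130021297265
scene [1.33498663 0.52845578 1.05381988] [[-0.464, 0.631, -0.621], [0.886, 0.316, -0.341], [-0.019, -0.708, -0.706]] 493.80531821370096 -0.1159779010052303
{'clock': 0.1, 'joint_pos': array([-1.27764313e+00,  3.13917262e-01,  4.51083850e-02,  1.30357779e+00,
       -1.03144958e-05,  1.43117474e+00]), 'qvel': array([ 0.00011367, -0.00159653,  0.0025245 , -0.00083506, -0.00110499,
       -0.00012249]), 'tau': array([ 2.15645348e-03, -4.81726170e+01,  2.99243045e+01,  1.27946329e-02,
       -1.66577011e-04, -1.12616101e-05]), 'tcp_pos': array([ 0.24099937, -0.52157528,  0.23050906]), 'orientation': array([-7.92433036e-04,  9.76679148e-01,  2.14702606e-01, -6.61240138e-05]), 'wrist_force': array([-0.40746402, -0.40485672, -0.24126297]), 'ft_torque': array([-0.00936546,  0.01070488,  0.00616917]), 'grip_force': 0.0, 'finger_gap': 0.08531775638970392} 0.0187
```

View pics/top0.png

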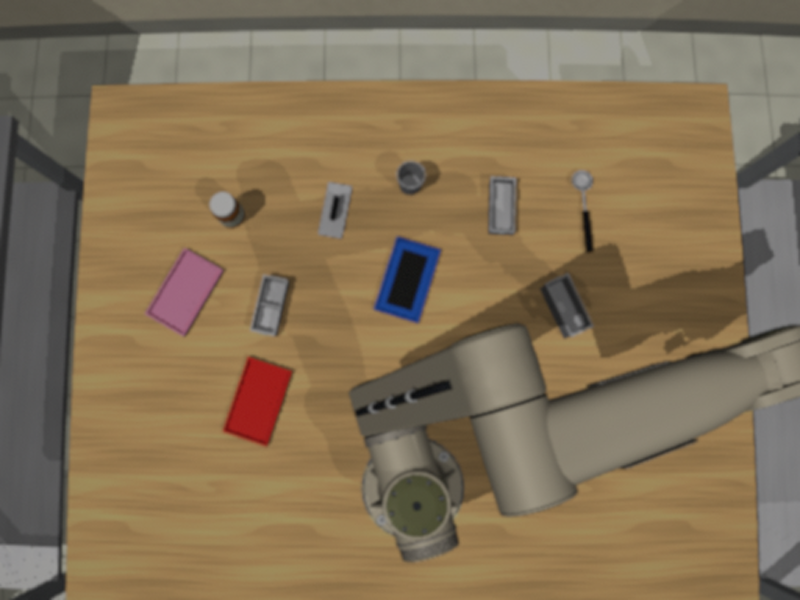

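View pics/scene0.png

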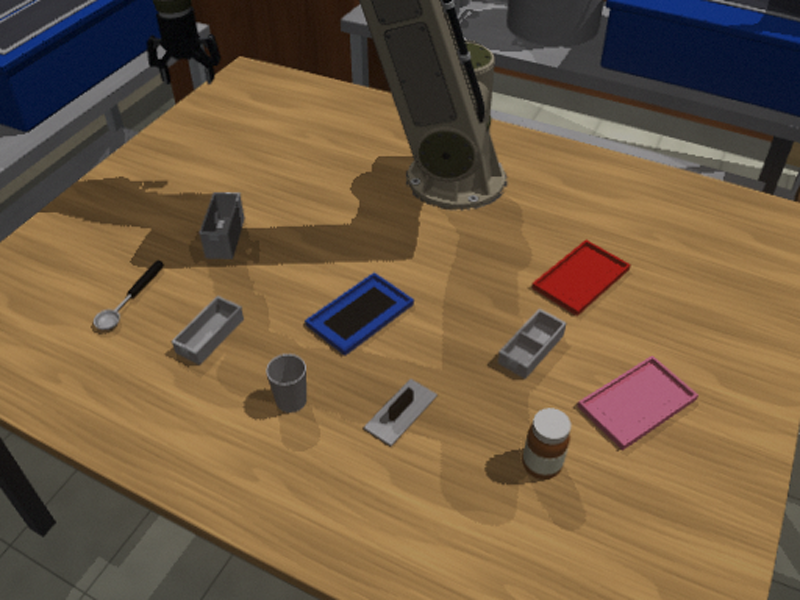

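The top picture shows the deep tin at (566,305), shallow tin (503,205), divided tin (271,304), lid (335,210), blue tray (408,279), tumbler (411,177), jar (225,207) and spoon (585,210). The gripper is out of view, to the right.

```bash
cat > meas.py <<'E'
from h import *
# name: centre in 800x600 top picture, height band
O={'deep':((566,305),.055,.085),'shallow':((503,205),.022,.045),'divided':((271,304),.022,.045),'lid':((335,210),.003,.012),'tray':((408,279),.009,.02),
'tumbler':((411,177),.06,.1),'jar':((225,207),.09,.13)}
def rect(P):
    (c,s,a)=cv2.minAreaRect((P[:,:2]*1000).astype(np.float32))
    if s[0]<s[1]: a+=90
    return np.round(c,1),np.round(sorted(s),1),round((a+90)%180-90,1)
if __name__=='__main__':
    T=np.load('top.npy',allow_pickle=True).item();S=np.load('scene.npy',allow_pickle=True).item()
    ct,cs=cloud(T),cloud(S).reshape(-1,3)
    t=ct.reshape(-1,3);f=(T['z_map'].ravel()>0)&(abs(t[:,2])<.05)&(abs(t[:,0]-.5)<.2)&(abs(t[:,1])<.3)
    print('table z',np.median(t[f,2]), np.median(cs[(abs(cs[:,2])<.05)&(abs(cs[:,0]-.5)<.2)&(abs(cs[:,1])<.3),2]))
    for n,((u,v),lo,hi) in O.items():
        c=np.median(ct[int(v*.64)-2:int(v*.64)+3,int(u*.64)-2:int(u*.64)+3].reshape(-1,3),0)
        for nm,P in(('top',t),('scene',cs)):
            Q=P[(np.hypot(*(P[:,:2]-c[:2]).T)<.11)&(P[:,2]>lo)&(P[:,2]<hi)]
            if n in('deep','shallow','divided','lid'): Q=Q[np.hypot(*(Q[:,:2]-c[:2]).T)<.085]
            if len(Q)>8: print(n,nm,len(Q),*rect(Q),'zmed',np.median(Q[:,2]).round(4))
E
python3 meas.py
```

```text
table z 0.0011338389927701975 -0.0012547827721387517
deep top 205 [ 406.9 -350.8] [ 61.9 134.8] 24.8 zmed 0.0689
deep scene 278 [ 406.4 -350.7] [ 58.5 140.1] 24.5 zmed 0.0647
shallow top 158 [ 645.2 -210.8] [ 59.7 135.1] -2.6 zmed 0.0328
shallow scene 364 [ 648.5 -212.6] [ 69.  134.7] -1.8 zmed 0.0294
divided top 198 [413.6 328.7] [ 60.9 134.3] -12.2 zmed 0.0324
divided scene 364 [414.3 330.1] [ 61.4 138.4] -10.5 zmed 0.0296
lid top 616 [635.  178.9] [164.  164.3] -39.8 zmed 0.0059
lid scene 649 [644.9 188.1] [140.1 140.2] 11.1 zmed 0.0052
tray top 526 [471.5   6.8] [201.9 206.4] 58.6 zmed 0.0118
tray scene 329 [476.3  12.4] [112.3 183.2] -17.1 zmed 0.0117
tumbler top 110 [702.6   2.5] [63.6 65.2] 49.8 zmed 0.0772
tumbler scene 325 [705.9   3.6] [64.5 64.8] 12.5 zmed 0.0741
jar top 219 [629.7 427.1] [54.2 55.6] -13.6 zmed 0.1096
jar scene 476 [633.  427.8] [56.  57.7] -6.4 zmed 0.1082
```

```bash
python3 - <<'E'
from meas import *
for n in('top','scene'):
    d=np.load(n+'.npy',allow_pickle=True).item();P=cloud(d).reshape(-1,3);h=cv2.cvtColor(d['color'],cv2.COLOR_BGR2HSV).reshape(-1,3).astype(int)
    b=(abs(h[:,0]-115)<15)&(h[:,1]>120)&(h[:,2]>60)&(np.hypot(P[:,0]-.473,P[:,1]-.01)<.13)
    print(n,'tray',b.sum(),*rect(P[b]))
    l=(h[:,1]<70)&(np.hypot(P[:,0]-.638,P[:,1]-.182)<.09)&(P[:,2]<.02)&(h[:,2]>50)
    print(n,'lid',l.sum(),*rect(P[l]))
    g=(np.hypot(P[:,0]-.638,P[:,1]-.182)<.06)&(P[:,2]>.02)&(P[:,2]<.05)
    print(n,'grip',g.sum(),*rect(P[g]))
E
```

```text
top tray 826 [474.4  11.1] [102.7 176. ] -17.5
top lid 503 [643.1 181.5] [ 61.3 133.1] -10.1
top grip 54 [644.2 181.5] [25.8 55.2] 10.4
scene tray 958 [475.3  11.6] [113.8 182.1] -16.8
scene lid 752 [639.7 182. ] [ 60.8 139.2] -11.6
scene grip 124 [643.4 183.7] [12.5 56.4] -9.9
```

```bash
cat > to.py <<'E'
import sys
from h import *
# usage: to.py x y z theta_deg  (world mm, deg) -> shift in tool axes
s=sensors.get_state();r=R.from_quat(s['orientation'],scalar_first=True)
x,y,z,th=map(float,sys.argv[1:5]);p=s['tcp_pos']*1000;X=r.as_matrix()[:,0]
t0=np.degrees(np.arctan2(X[1],X[0]))
d=r.inv().apply(np.array([x,y,z])-p)
print('at',p.round(1),'theta',t0.round(2),'shift',d.round(1),'turn',np.radians(-((th-t0+180)%360-180)).round(3),'q1,q6',np.degrees(s['joint_pos'][[0,5]]).round(),'gap',round(s['finger_gap'],4),'F',s['wrist_force'].round(2))
E
python3 to.py 406.7 -350.7 150 24.7
python3 -m handwheel '[[220,-86,81,0,1],[220,-86,81,0,1],[220,-86,81,0,1],[220,-86,81,0,1],[220,-86,81,0,1],[220,-86,81,0,1],[220,-86,81,0,1],[220,-86,81,0,1]]' 40
python3 to.py 406.7 -350.7 40 24.7
```

```text
at [ 241.  -521.6  230.5] theta 24.8 shift [222.1 -85.5  80.7] turn 0.002 q1,q6 [-73.  82.] gap 0.0853 F [-0.41 -0.4  -0.24]
clock: 0.9
tcp_pos: [0.4046, -0.3525, 0.1506]
orientation: [0.0, 0.977, 0.214, -0.0]
wrist_force: [-0.5, 0.1, 0.3]
finger_gap: 0.0856
grip_force: 0.0
at [ 404.6 -352.5  150.6] theta 24.76 shift [  2.7  -0.8 110.6] turn 0.001 q1,q6 [-50. 106.] gap 0.0856 F [-0.48  0.08  0.26]
```

```bash
python3 -m handwheel '[[3,-1,40,0,1],[3,-1,80,0,1],[3,-1,105,0,1],[3,-1,111,0,1],[3,-1,111,0,0.3],[3,-1,111,0,0.3],[3,-1,111,0,0.3],[3,-1,111,0,0.3]]' 40; python3 -m handwheel '[[0,0,0,0,0.3],[0,0,0,0,0.3],[0,0,0,0,0.3],[0,0,0,0,0.3]]' 40; python3 to.py 475 11.5 140 163; python3 -c "
from h import *
d=cam('scene');cv2.imwrite('pics/g1.png',cv2.resize(d['color'][60:252,40:296],(800,600)))"
```

```text
clock: 1.7
tcp_pos: [0.408, -0.3512, 0.0412]
orientation: [0.002, 0.977, 0.214, 0.001]
wrist_force: [-0.8, -2.0, 4.8]
finger_gap: 0.0577
grip_force: 44.7
clock: 2.1
tcp_pos: [0.408, -0.3512, 0.0412]
orientation: [0.002, 0.977, 0.215, 0.001]
wrist_force: [-1.3, -2.3, 6.1]
finger_gap: 0.0576
grip_force: 44.9
at [ 408.  -351.2   41.2] theta 24.78 shift [ 212.9 -300.8 -100.1] turn -2.412 q1,q6 [-49. 106.] gap 0.0576 F [-1.33 -2.34  6.14]
```

View pics/g1.png

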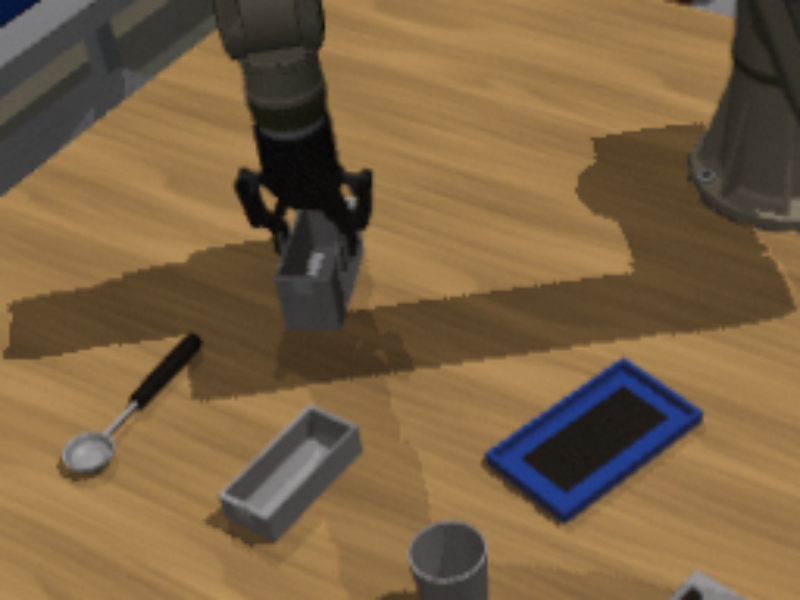

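The deep tin is held squarely near its middle (315,270) in the crop. Next I lift it and carry it across.

```bash
python3 -m handwheel '[[0,0,-40,0,0.3],[0,0,-80,0,0.3],[20,-30,-100,-0.1,0.3],[40,-60,-100,-0.2,0.3],[60,-90,-100,-0.35,0.3],[80,-120,-100,-0.5,0.3],[100,-150,-100,-0.65,0.3],[120,-180,-100,-0.8,0.3]]' 40; python3 to.py 475 11.5 140 163
```

```text
clock: 2.95
tcp_pos: [0.4403, -0.134, 0.1395]
orientation: [-0.0, 0.814, 0.581, 0.0]
wrist_force: [0.1, 0.5, -1.8]
finger_gap: 0.0572
grip_force: 44.7
at [ 440.3 -134.   139.5] theta 71.0 shift [148.9 -14.6  -0.5] turn -1.606 q1,q6 [-27.  82.] gap 0.0572 F [ 0.06  0.47 -1.84]
```

```bash
python3 -m handwheel '[[25,-3,0,-0.14,0.3],[50,-5,0,-0.29,0.3],[75,-7,0,-0.44,0.3],[95,-9,0,-0.59,0.3],[115,-11,0,-0.74,0.3],[130,-13,0,-0.89,0.3],[142,-14,0,-1.04,0.3],[149,-15,0,-1.18,0.3]]' 40; python3 -m handwheel '[[0,0,0,-0.14,0.3],[0,0,0,-0.28,0.3],[0,0,0,-0.4,0.3],[0,0,0,-0.43,0.3],[0,0,0,-0.43,0.3],[0,0,0,-0.43,0.3]]' 40; python3 to.py 475 11.5 48 163
python3 - <<'E'
from meas import *
for n in('top','scene'):
    P=cloud(cam(n)).reshape(-1,3)
    Q=P[(np.hypot(P[:,0]-.475,P[:,1]-.0115)<.09)&(P[:,2]>.08)&(P[:,2]<.185)]
    for lo in(.14,.15,.155,.16,.165): print(lo,((Q[:,2]>lo)).sum())
    h=np.histogram(Q[:,2],np.arange(.08,.19,.005));print(n,h[0])
    L=Q[Q[:,2]<.16];
    if len(L)>5: print(rect(L))
d=np.load('scene.npy',allow_pickle=True).item();cv2.imwrite('pics/p1.png',cv2.resize(d['color'][90:282,110:366],(800,600)))
E
```

```text
clock: 3.75
tcp_pos: [0.4756, 0.0111, 0.1393]
orientation: [-0.0, 0.353, 0.936, 0.0]
wrist_force: [-0.4, 0.6, -1.8]
finger_gap: 0.0573
grip_force: 44.7
clock: 4.35
tcp_pos: [0.4755, 0.01, 0.1393]
orientation: [-0.0, 0.149, 0.989, 0.0]
wrist_force: [0.0, 0.3, -1.7]
finger_gap: 0.0571
grip_force: 44.7
at [475.5  10.  139.3] theta 162.85 shift [ 0.9  1.3 91.3] turn -0.003 q1,q6 [-8.  9.] gap 0.0571 F [ 0.05  0.3  -1.7 ]
0.14 0
0.15 0
0.155 0
0.16 0
0.165 0
top [0 0 0 0 0 0 0 0 0 0 0 0 0 0 0 0 0 0 0 0 0]
0.14 625
0.15 455
0.155 376
0.16 270
0.165 165
scene [  0   0   6  42  69  76  81  88  90  97  87  94  78  92  79 106 105 107
  25  22  11]
(array([481.2,  16.6]), array([ 75.7, 134. ]), -17.8)
```

View pics/p1.png

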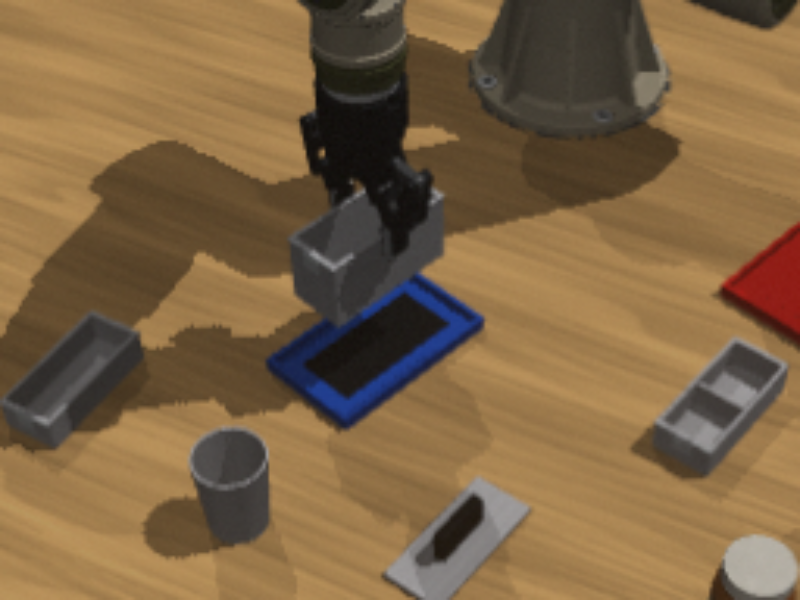

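The tin hangs upright over the tray (370,250), aligned with it. I lower it now.

```bash
python3 -m handwheel '[[1,1,30,0,0.3],[1,1,60,0,0.3],[1,1,80,0,0.3],[1,1,86,0,0.3],[1,1,89,0,0.3],[1,1,91,0,0.3],[1,1,92,0,0.3],[1,1,92,0,0.3]]' 40; python3 to.py 475 11.5 47 163;
```

```text
clock: 5.25
tcp_pos: [0.4759, 0.0109, 0.048]
orientation: [0.001, 0.149, 0.989, -0.0]
wrist_force: [0.2, 0.1, -1.9]
finger_gap: 0.0574
grip_force: 44.6
at [475.9  10.9  48. ] theta 162.88 shift [1.  0.3 1. ] turn -0.002 q1,q6 [-8.  9.] gap 0.0574 F [ 0.2   0.12 -1.86]
```

```bash
python3 -m handwheel '[[0,0,1,0,0.3],[0,0,2,0,0.3],[0,0,2,0,0.3],[0,0,2,0,0.7],[0,0,2,0,1],[0,0,2,0,1],[0,0,2,0,1],[0,0,2,0,1]]' 40; python3 -m handwheel '[[0,0,-15,0,1],[0,0,-50,0,1],[0,0,-90,0,1],[0,0,-120,0,1],[0,0,-120,0,1]]' 40;python3 to.py 645.5 -211 120 177.7
```

```text
clock: 6.05
tcp_pos: [0.4751, 0.011, 0.0451]
orientation: [-0.0, 0.149, 0.989, -0.0]
wrist_force: [-0.9, -0.1, 0.3]
finger_gap: 0.0856
grip_force: 0.0
clock: 6.55
tcp_pos: [0.4781, 0.0106, 0.1696]
orientation: [0.004, 0.149, 0.989, -0.0]
wrist_force: [1.5, 0.5, -0.3]
finger_gap: 0.0856
grip_force: 0.0
at [478.1  10.6 169.6] theta 162.88 shift [-224.8 -162.6   51.2] turn -0.259 q1,q6 [-8.  9.] gap 0.0856 F [ 1.47  0.48 -0.29]
```

```bash
python3 -m handwheel '[[-40,-29,9,-0.1,1],[-80,-58,18,-0.2,1],[-120,-87,27,-0.26,1],[-160,-116,36,-0.26,1],[-195,-141,45,-0.26,1],[-215,-155,50,-0.26,1],[-225,-162,51,-0.26,1],[-225,-162,51,-0.26,1]]' 40; python3 -m handwheel '[[0,0,0,0,1],[0,0,0,0,1]]' 40
cat > stack.py <<'E'
import sys
from meas import *
# stack.py lo hi [cx cy r]: rim rectangle in the band (m)
lo,hi=map(float,sys.argv[1:3]); cx,cy,r=map(float,sys.argv[3:6]) if len(sys.argv)>3 else (.475,.0115,.085)
for n in('top','scene'):
    P=cloud(cam(n)).reshape(-1,3)
    Q=P[(np.hypot(P[:,0]-cx,P[:,1]-cy)<r)&(P[:,2]>lo)&(P[:,2]<hi)]
    if len(Q)>8: print(n,len(Q),*rect(Q),'z95',np.percentile(Q[:,2],95).round(4))
E
python3 stack.py .066 .09; python3 to.py 645.5 -211 6 177.7
```

```text
clock: 7.35
tcp_pos: [0.6425, -0.2115, 0.1119]
orientation: [-0.001, 0.02, 1.0, 0.0]
wrist_force: [-1.5, -0.4, -0.5]
finger_gap: 0.0854
grip_force: 0.0
clock: 7.55
tcp_pos: [0.6418, -0.209, 0.114]
orientation: [-0.0, 0.019, 1.0, 0.0]
wrist_force: [-0.3, -0.3, 0.4]
finger_gap: 0.0857
grip_force: 0.0
top 73 [ 5.109e+02 -5.000e-01] [58.8 66.8] -20.1 z95 0.0814
scene 318 [479.   12.3] [ 63.8 136.9] -17.9 z95 0.0769
at [ 642.1 -209.1  114.7] theta 177.83 shift [ -3.4  -1.8 108.7] turn 0.002 q1,q6 [-25. -23.] gap 0.0854 F [ 0.52 -0.77 -0.35]
```

```bash
python3 -m handwheel '[[-3,-2,40,0,1],[-3,-2,75,0,1],[-3,-2,95,0,1],[-3,-2,103,0,1],[-3,-2,107,0,1],[-3,-2,109,0,1],[-3,-2,109,0,1],[-3,-2,109,0,0.3]]' 40; python3 -m handwheel '[[0,0,0,0,0.3],[0,0,0,0,0.3],[0,0,0,0,0.3],[0,0,0,0,0.3],[0,0,0,0,0.3],[0,0,0,0,0.3]]' 40;python3 to.py 475.5 11.5 150 163; python3 - <<'E'
from h import *
d=cam('scene');cv2.imwrite('pics/g2.png',cv2.resize(d['color'][130:274,70:262],(800,600)))
E
python3 stack.py .066 .09
```

```text
clock: 8.45
tcp_pos: [0.6463, -0.2125, 0.0067]
orientation: [0.001, 0.019, 1.0, -0.001]
wrist_force: [0.4, 0.2, 0.5]
finger_gap: 0.0734
grip_force: 0.0
clock: 9.05
tcp_pos: [0.6462, -0.2126, 0.0066]
orientation: [0.001, 0.019, 1.0, -0.0]
wrist_force: [-0.9, 0.3, 5.8]
finger_gap: 0.0576
grip_force: 44.4
at [ 646.2 -212.6    6.6] theta 177.77 shift [ 179.   217.2 -144. ] turn 0.258 q1,q6 [-25. -23.] gap 0.0576 F [-0.91  0.33  5.81]
top 40 [536.5  -9.4] [14.4 56.6] 65.5 z95 0.0819
scene 316 [478.7  11.6] [ 64.3 135.9] -19.2 z95 0.0764
```

View pics/g2.png

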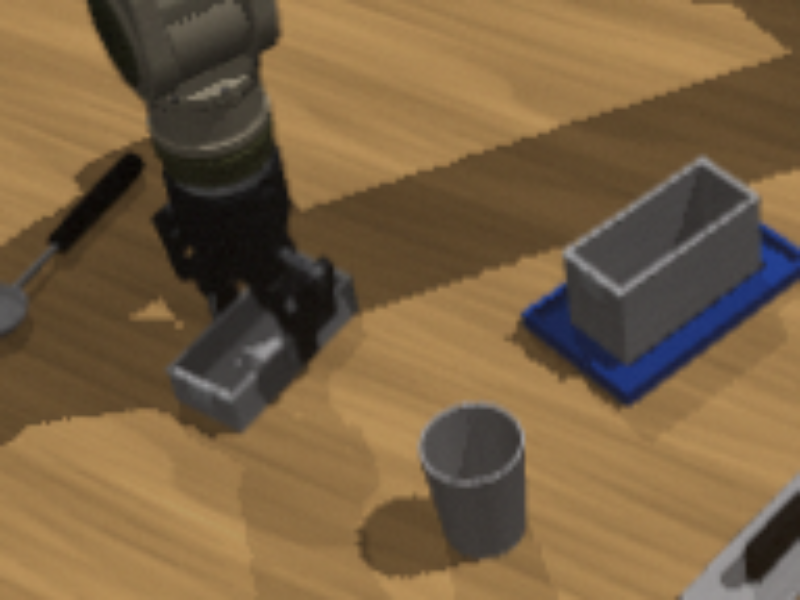

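The shallow tin is gripped across its width. The deep tin stands in the tray, its rim corners at about (566,255), (622,293), (758,200), (700,158) in the crop. I project those onto the rim plane.

```bash
cat >> h.py <<'E'
def pix2plane(d,uv,z):
    K=np.array([[d['fx'],0,d['cx']],[0,d['fy'],d['cy']],[0,0,1.]])
    p=cv2.undistortPoints(np.array(uv,float).reshape(-1,1,2),K,np.array([d['k1'],0,0,0.])).reshape(-1,2)
    r=np.c_[p,np.ones(len(p))]@rot(d).T; o=np.array(d['xyz'])
    return (o+r*((z-o[2])/r[:,2])[:,None])*1000
E
python3 - <<'E'
from h import *
d=np.load('scene.npy',allow_pickle=True).item()
def f(c,z,o=(70,130),k=800/192):
    q=pix2plane(d,[((u+.5)/k-.5+o[0],(v+.5)/k-.5+o[1]) for u,v in c],z)[:,:2]; print(q.round(1).tolist(),q.mean(0).round(1)); return q
q=f([(566,255),(622,293),(758,200),(700,158)],.076)
e=(q[1]-q[2]+q[0]-q[3])/2; print('deep yaw',np.degrees(np.arctan2(e[1],e[0])),np.linalg.norm(e))
f([(172,373),(240,405)],.034)
E
```

```text
[[534.2, -31.5], [547.9, 19.5], [429.3, 59.4], [409.5, 3.7]] [480.2  12.8]
deep yaw -17.152120397414276 127.34802350144362
[[714.5, -235.8], [716.1, -177.2]] [ 715.3 -206.5]
```

```bash
python3 -m handwheel '[[0,0,-30,0,0.3],[0,0,-70,0,0.3],[0,0,-110,0,0.3],[10,12,-135,0,0.3],[35,42,-140,0.07,0.3],[60,73,-140,0.14,0.3],[85,103,-140,0.2,0.3],[110,133,-140,0.26,0.3]]' 40; python3 to.py 477 12 100 163
```

```text
clock: 10.0
tcp_pos: [0.5392, -0.0738, 0.145]
orientation: [-0.0, 0.15, 0.989, 0.0]
wrist_force: [0.2, -0.5, -0.7]
finger_gap: 0.0574
grip_force: 43.6
at [539.2 -73.8 145. ] theta 162.72 shift [84.9 63.5 45. ] turn -0.005 q1,q6 [-16.   1.] gap 0.0574 F [ 0.23 -0.5  -0.67]
```

```bash
python3 -m handwheel '[[25,19,0,0,0.3],[50,38,0,0,0.3],[72,54,10,0,0.3],[82,61,25,0,0.3],[85,63,38,0,0.3],[85,63,45,0,0.3],[85,63,45,0,0.3],[85,63,45,0,0.3]]' 40; python3 to.py 477 12 82.6 163; python3 - <<'E'
from h import *
d=cam('scene');cv2.imwrite('pics/p2.png',cv2.resize(d['color'][120:228,165:309],(800,600)))
E
```

```text
clock: 10.8
tcp_pos: [0.4784, 0.0098, 0.1005]
orientation: [0.0, 0.149, 0.989, -0.0]
wrist_force: [0.9, 0.5, 0.1]
finger_gap: 0.0573
grip_force: 43.7
at [478.4   9.8 100.5] theta 162.85 shift [ 2.   1.7 17.9] turn -0.003 q1,q6 [-8.  9.] gap 0.0573 F [0.86 0.47 0.15]
```

View pics/p2.png

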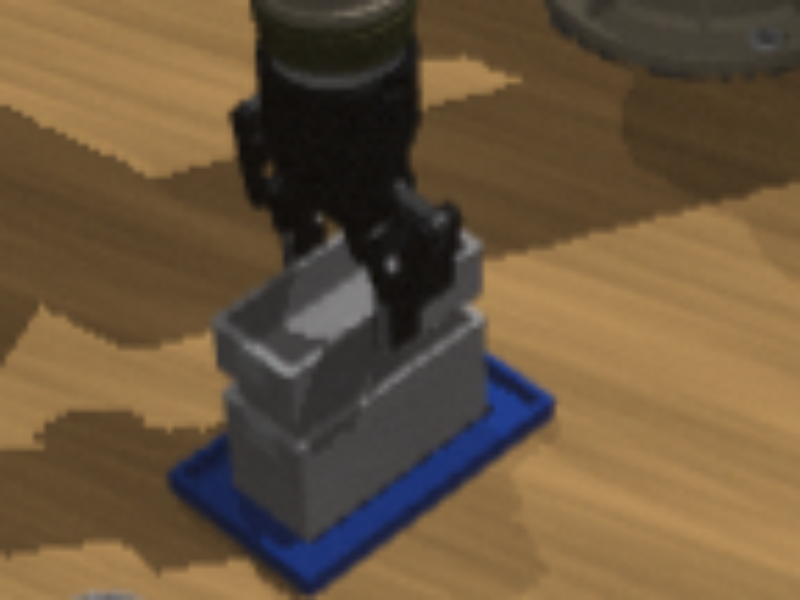

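```bash
cat > cmp.py <<'E'
from h import *
def cmp(img_o,k,pairs,cam='scene'):
    d=np.load(cam+'.npy',allow_pickle=True).item()
    f=lambda p:pix2plane(d,[((p[0]+.5)/k-.5+img_o[0],(p[1]+.5)/k-.5+img_o[1])],p[2])[0,:2]
    for a,b in pairs: print('upper',f(a).round(1),'lower',f(b).round(1),'diff',(f(a)-f(b)).round(1))
E
python3 - <<'E'
from cmp import *
cmp((165,120),800/144,[((295,378,.128),(308,447,.076)),((216,325,.128),(228,390,.076)),((482,245,.128),(486,318,.076))])
E
```

```text
upper [551.9  21.3] lower [546.9  22.5] diff [ 5.  -1.2]
upper [537.4 -31.5] lower [530.5 -33.2] diff [6.9 1.6]
upper [427.6  58.4] lower [425.7  59.3] diff [ 2.  -0.9]
```

```bash
python3 -m handwheel '[[4,-0.5,6,0,0.3],[4,-0.5,12,0,0.3],[4,-0.5,14,0,0.3],[4,-0.5,16,0,0.3],[4,-0.5,16,0,0.3]]' 40; python3 to.py 474.5 10.5 82.6 163
```

```text
clock: 11.35
tcp_pos: [0.4739, 0.0109, 0.084]
orientation: [-0.0, 0.149, 0.989, -0.0]
wrist_force: [0.4, -0.6, -1.5]
finger_gap: 0.0573
grip_force: 43.7
at [473.9  10.9  84. ] theta 162.88 shift [-0.7 -0.2  1.4] turn -0.002 q1,q6 [-8.  9.] gap 0.0573 F [ 0.44 -0.57 -1.48]
```

```bash
python3 -m handwheel '[[0,0,1,0,0.3],[0,0,2,0,0.3],[0,0,2,0,0.3],[0,0,2,0,0.5],[0,0,2,0,0.8],[0,0,2,0,1],[0,0,2,0,1],[0,0,2,0,1]]' 40; python3 to.py 474.5 10.5 82.6 163; python3 -m handwheel '[[0,0,-8,0,1],[0,0,-30,0,1],[0,0,-70,0,1],[0,0,-90,0,1],[0,0,-90,0,1]]' 40;python3 to.py 414 329 120 168.2
```

```text
clock: 12.15
tcp_pos: [0.474, 0.0109, 0.0822]
orientation: [0.0, 0.149, 0.989, -0.0]
wrist_force: [-0.6, -0.1, 0.5]
finger_gap: 0.0852
grip_force: 0.0
at [474.   10.9  82.2] theta 162.88 shift [-0.6 -0.3 -0.4] turn -0.002 q1,q6 [-8.  9.] gap 0.0852 F [-0.55 -0.08  0.54]
clock: 12.65
tcp_pos: [0.4764, 0.0106, 0.1761]
orientation: [0.003, 0.149, 0.989, -0.0]
wrist_force: [0.5, -1.0, -0.3]
finger_gap: 0.0855
grip_force: 0.0
at [476.4  10.6 176.1] theta 162.88 shift [153.7 285.9  55.3] turn -0.093 q1,q6 [-8.  9.] gap 0.0855 F [ 0.5  -1.05 -0.26]
```

```bash
python3 -m handwheel '[[20,37,0,-0.09,1],[42,78,0,-0.09,1],[64,119,0,-0.09,1],[86,160,10,-0.09,1],[108,201,20,-0.09,1],[130,242,35,-0.09,1],[147,273,48,-0.09,1],[153,285,55,-0.09,1]]' 40; python3 -m handwheel '[[0,0,0,0,1],[0,0,0,0,1],[0,0,0,0,1]]' 40; python3 to.py 414 329 6.6 168.2
python3 - <<'E'
from h import *
d=cam('scene');cv2.imwrite('pics/p3.png',cv2.resize(d['color'][120:276,165:373],(800,600)))
E
```

```text
clock: 13.45
tcp_pos: [0.4096, 0.3306, 0.1153]
orientation: [-0.001, 0.102, 0.995, -0.001]
wrist_force: [0.1, -0.7, 0.2]
finger_gap: 0.0855
grip_force: 0.0
clock: 13.75
tcp_pos: [0.4123, 0.3272, 0.1176]
orientation: [0.0, 0.105, 0.994, -0.0]
wrist_force: [0.1, -1.4, -0.1]
finger_gap: 0.0853
grip_force: 0.0
at [412.3 327.2 117.6] theta 167.94 shift [ -1.2   2.2 111. ] turn -0.005 q1,q6 [30. 42.] gap 0.0853 F [ 0.07 -1.41 -0.12]
```

View pics/p3.png

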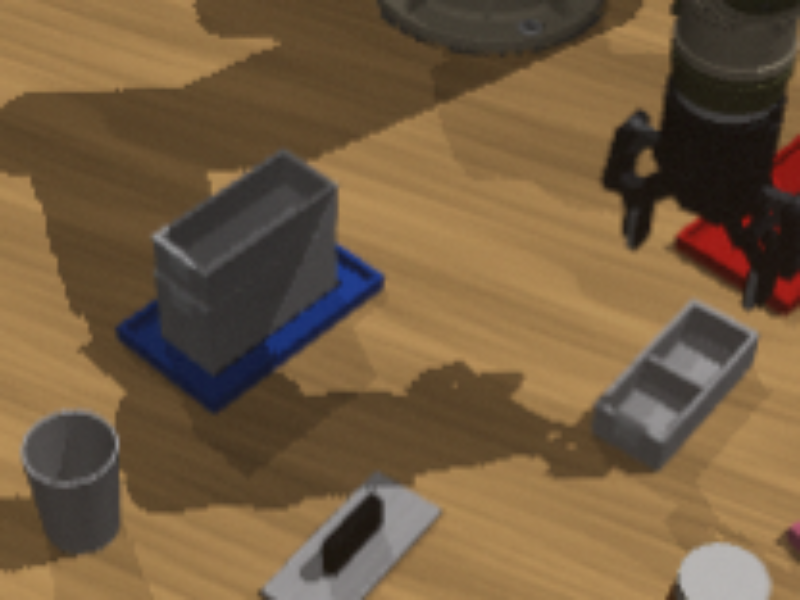

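The stack is square, with the upper rim corners at (155,235), (207,275), (337,187), (283,150). The open gripper is over the divided tin (675,385).

```bash
python3 -m handwheel '[[-1,2,40,0,1],[-1,2,75,0,1],[-1,2,95,0,1],[-1,2,105,0,1],[-1,2,109,0,1],[-1,2,111,0,1],[-1,2,111,0,1],[-1,2,111,0,0.3]]' 40; python3 -m handwheel '[[0,0,0,0,0.3],[0,0,0,0,0.3],[0,0,0,0,0.3],[0,0,0,0,0.3],[0,0,0,0,0.3],[0,0,0,0,0.3]]' 40;python3 to.py 474 11 160 163; python3 - <<'E'
from cmp import *
d=np.load('scene.npy',allow_pickle=True).item();k=800/208
q=pix2plane(d,[((u+.5)/k-.5+165,(v+.5)/k-.5+120) for u,v in [(155,235),(207,275),(337,187),(283,150)]],.110)[:,:2]
print(q.round(1).tolist(),q.mean(0))
E
python3 stack.py .09 .125
```

```text
clock: 14.6
tcp_pos: [0.4139, 0.3305, 0.0073]
orientation: [0.001, 0.104, 0.995, 0.001]
wrist_force: [-0.4, 0.3, 1.0]
finger_gap: 0.0733
grip_force: 0.0
clock: 15.2
tcp_pos: [0.4137, 0.3304, 0.0073]
orientation: [0.001, 0.104, 0.995, 0.0]
wrist_force: [-0.9, -1.5, 6.4]
finger_gap: 0.0572
grip_force: 44.2
at [413.7 330.4   7.3] theta 168.04 shift [-125.4 -299.9 -152.8] turn 0.088 q1,q6 [30. 42.] gap 0.0572 F [-0.89 -1.52  6.43]
[[529.1, -33.4], [547.4, 19.9], [425.9, 60.2], [407.6, 5.6]] [477.47683452  13.07354675]
top 174 [475.6  10.5] [ 57.9 134.7] -18.1 z95 0.1166
scene 539 [476.4  12.7] [ 63.5 138.6] -19.3 z95 0.1095
```

```bash
python3 -m handwheel '[[0,0,-35,0,0.3],[0,0,-80,0,0.3],[0,0,-125,0,0.3],[-8,-20,-150,0,0.3],[-22,-52,-153,0.03,0.3],[-36,-84,-153,0.06,0.3],[-50,-116,-153,0.09,0.3],[-64,-148,-153,0.09,0.3]]' 40; python3 -m handwheel '[[-14,-34,0,0,0.3],[-28,-68,0,0,0.3],[-42,-102,0,0,0.3],[-52,-128,0,0,0.3],[-58,-142,0,0,0.3],[-58,-142,0,0,0.3],[-58,-142,0,0,0.3]]' 40; python3 to.py 475 11.5 135 162.5
```

```text
clock: 16.1
tcp_pos: [0.4449, 0.1709, 0.1593]
orientation: [0.0, 0.149, 0.989, 0.0]
wrist_force: [0.2, 0.8, -1.2]
finger_gap: 0.0574
grip_force: 43.8
clock: 16.8
tcp_pos: [0.4584, 0.0193, 0.1592]
orientation: [-0.0, 0.149, 0.989, 0.0]
wrist_force: [0.7, 0.6, -1.3]
finger_gap: 0.0571
grip_force: 43.7
at [458.4  19.3 159.2] theta 162.83 shift [-18.2  -2.6  24.2] turn 0.006 q1,q6 [-8. 10.] gap 0.0571 F [ 0.69  0.6  -1.29]
```

```bash
python3 -m handwheel '[[-8,-1,5,0,0.3],[-15,-2,15,0,0.3],[-18,-3,22,0,0.3],[-18,-3,24,0,0.3],[-18,-3,24,0,0.3],[-18,-3,24,0,0.3]]' 40; python3 to.py 475 11.5 117.3 163; python3 - <<'E'
from h import *
d=cam('scene');cv2.imwrite('pics/p4.png',cv2.resize(d['color'][105:213,165:309],(800,600)))
E
```

```text
clock: 17.4
tcp_pos: [0.4747, 0.0113, 0.1352]
orientation: [-0.0, 0.149, 0.989, -0.0]
wrist_force: [0.8, 0.1, -1.9]
finger_gap: 0.0573
grip_force: 43.7
at [474.7  11.3 135.2] theta 162.9 shift [-0.2  0.3 17.9] turn -0.002 q1,q6 [-8.  9.] gap 0.0573 F [ 0.78  0.14 -1.93]
```

View pics/p4.png

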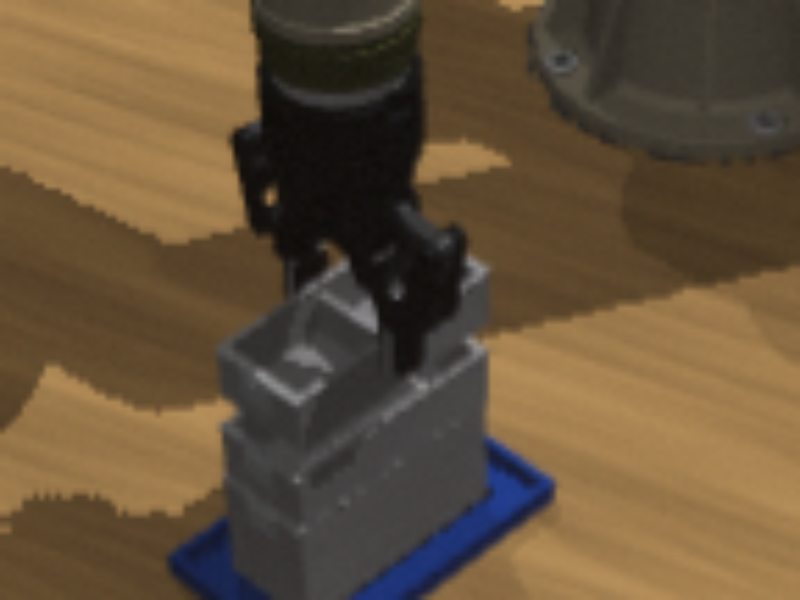

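```bash
python3 - <<'E'
from cmp import *
cmp((165,105),800/144,[((300,405,.162),(302,482,.110)),((220,350,.162),(224,425,.110)),((489,268,.162),(486,345,.110))])
E
```

```text
upper [547.   23.4] lower [547.5  21.5] diff [-0.5  1.8]
upper [530.9 -30.2] lower [530.3 -32.7] diff [0.6 2.6]
upper [419.8  58.6] lower [420.3  56.8] diff [-0.6  1.8]
```

The divided tin hangs over the stack within about 2 mm. I lower it with a small correction and let go.

```bash
python3 -m handwheel '[[0,1,6,0,0.3],[0,1,12,0,0.3],[0,1,15,0,0.3],[0,1,17,0,0.3],[0,1,18,0,0.3],[0,1,18.5,0,0.3],[0,1,18.5,0,0.3]]' 40; python3 to.py 475 11.5 117.3 163;  python3 -m handwheel '[[0,0,0.5,0,0.3],[0,0,0.5,0,0.5],[0,0,0.5,0,0.8],[0,0,0.5,0,1],[0,0,0.5,0,1],[0,0,0.5,0,1]]' 40;  python3 -m handwheel '[[0,0,-8,0,1],[0,0,-30,0,1],[0,0,-60,0,1],[0,0,-80,0,1],[0,0,-80,0,1]]' 40;python3 to.py 642 182 100 169.7
```

```text
clock: 18.15
tcp_pos: [0.4749, 0.0121, 0.1173]
orientation: [-0.0, 0.149, 0.989, -0.0]
wrist_force: [-3.9, 0.5, 4.5]
finger_gap: 0.0571
grip_force: 44.3
at [474.9  12.1 117.3] theta 162.88 shift [-0.3 -0.5 -0. ] turn -0.002 q1,q6 [-8.  9.] gap 0.0571 F [-3.93  0.49  4.48]
clock: 18.75
tcp_pos: [0.4754, 0.012, 0.1161]
orientation: [0.0, 0.149, 0.989, -0.0]
wrist_force: [-0.2, -0.4, 0.4]
finger_gap: 0.0855
grip_force: 0.0
clock: 19.25
tcp_pos: [0.4774, 0.0118, 0.1998]
orientation: [0.003, 0.149, 0.989, -0.0]
wrist_force: [0.5, 0.5, -0.1]
finger_gap: 0.0853
grip_force: 0.0
at [477.4  11.8 199.8] theta 162.88 shift [-106.6  211.1  100.6] turn -0.119 q1,q6 [-8.  9.] gap 0.0853 F [ 0.55  0.53 -0.06]
```

```bash
python3 -m handwheel '[[-17,34,0,-0.06,0.6],[-37,73,10,-0.12,0.6],[-57,113,30,-0.12,0.6],[-77,152,60,-0.12,0.6],[-94,186,85,-0.12,0.6],[-105,207,100,-0.12,0.6],[-106,211,100,-0.12,0.6],[-106,211,100,-0.12,0.6]]' 40; python3 -m handwheel '[[0,0,0,0,0.6],[0,0,0,0,0.6]]' 40; python3 to.py 642 182 10 169.7
python3 stack.py .125 .16; python3 - <<'E'
from h import *
d=cam('scene');cv2.imwrite('pics/p5.png',cv2.resize(d['color'][120:312,160:416],(800,600)))
E
```

```text
clock: 20.05
tcp_pos: [0.6379, 0.1828, 0.095]
orientation: [-0.001, 0.089, 0.996, -0.0]
wrist_force: [0.2, 0.1, 0.2]
finger_gap: 0.0517
grip_force: 0.0
clock: 20.25
tcp_pos: [0.6386, 0.1816, 0.0977]
orientation: [0.001, 0.09, 0.996, 0.0]
wrist_force: [0.4, -0.6, 0.5]
finger_gap: 0.0506
grip_force: 0.0
at [638.6 181.6  97.7] theta 169.69 shift [-3.1  1.  87.8] turn -0.0 q1,q6 [ 9. 19.] gap 0.0506 F [ 0.4  -0.57  0.47]
top 213 [475.4  11.9] [ 57.9 134.2] -17.1 z95 0.1502
scene 399 [492.2   9. ] [ 61.7 102.7] -18.2 z95 0.1436
```

View pics/p5.png

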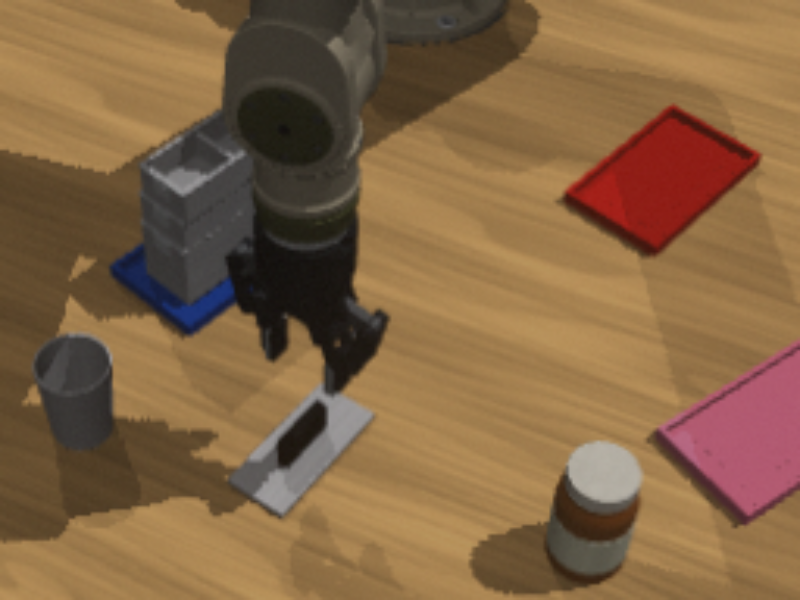

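The three-tin stack is square at (195,220), and the lid with its grip lies undisturbed at (303,435).

```bash
python3 -m handwheel '[[-3,1,35,0,0.5],[-3,1,65,0,0.5],[-3,1,78,0,0.5],[-3,1,84,0,0.5],[-3,1,86,0,0.5],[-3,1,86,0,0.5],[-3,1,86,0,0.1],[-3,1,86,0,0]]' 40; python3 -m handwheel '[[0,0,0,0,0],[0,0,0,0,0],[0,0,0,0,0],[0,0,0,0,0],[0,0,0,0,0],[0,0,0,0,0]]' 40;python3 to.py 475 11.5 190 163
```

```text
clock: 21.2
tcp_pos: [0.6427, 0.183, 0.0116]
orientation: [0.001, 0.089, 0.996, 0.0]
wrist_force: [-0.8, -3.0, 1.1]
finger_gap: 0.0144
grip_force: 0.4
clock: 21.8
tcp_pos: [0.6428, 0.1831, 0.0116]
orientation: [0.001, 0.089, 0.996, 0.0]
wrist_force: [0.6, -0.6, 5.2]
finger_gap: 0.0113
grip_force: 40.3
at [642.8 183.1  11.6] theta 169.75 shift [ 134.2 -198.6 -178.8] turn 0.118 q1,q6 [ 9. 19.] gap 0.0113 F [ 0.57 -0.62  5.24]
```

```bash
python3 -m handwheel '[[0,0,-30,0,0],[0,0,-70,0,0],[0,0,-115,0,0],[0,0,-155,0,0],[8,-12,-180,0.03,0],[26,-38,-184,0.06,0],[46,-68,-184,0.09,0],[66,-98,-184,0.12,0]]' 40; python3 -m handwheel '[[20,-28,0,0,0],[38,-56,0,0,0],[52,-77,0,0,0],[60,-90,0,0,0],[62,-94,0,0,0],[62,-94,0,0,0],[62,-94,0,0,0]]' 40; python3 to.py 475 11.5 173 163
```

```text
clock: 22.6
tcp_pos: [0.5584, 0.0977, 0.1942]
orientation: [0.0, 0.149, 0.989, -0.0]
wrist_force: [0.6, 0.4, -0.2]
finger_gap: 0.0115
grip_force: 39.5
clock: 23.3
tcp_pos: [0.4735, 0.027, 0.1943]
orientation: [0.0, 0.149, 0.989, 0.0]
wrist_force: [0.6, -0.4, -1.1]
finger_gap: 0.0116
grip_force: 39.5
at [473.5  27.  194.3] theta 162.9 shift [ -6.  -14.3  21.3] turn -0.002 q1,q6 [-6. 11.] gap 0.0116 F [ 0.6  -0.44 -1.14]
```

```bash
python3 -m handwheel '[[-3,-7,4,0,0],[-6,-14,12,0,0],[-6,-14,18,0,0],[-6,-14,21,0,0],[-6,-14,21,0,0],[-6,-14,21,0,0]]' 40; python3 to.py 475 11.5 155.6 163; python3 - <<'E'
from h import *
d=cam('scene');cv2.imwrite('pics/p6.png',cv2.resize(d['color'][95:203,165:309],(800,600)))
E
```

```text
clock: 23.9
tcp_pos: [0.474, 0.0116, 0.1732]
orientation: [-0.0, 0.149, 0.989, -0.0]
wrist_force: [-0.4, -0.2, -2.1]
finger_gap: 0.0109
grip_force: 39.5
at [474.   11.6 173.2] theta 162.89 shift [-1.   0.2 17.6] turn -0.002 q1,q6 [-8.  9.] gap 0.0109 F [-0.41 -0.18 -2.06]
```

View pics/p6.png

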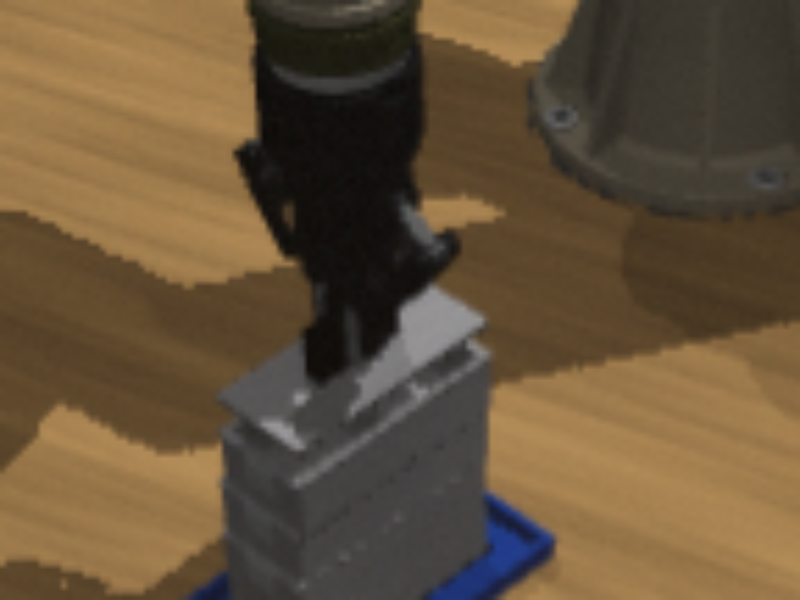

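```bash
python3 - <<'E'
from cmp import *
cmp((165,95),800/144,[((299,450,.168),(298,485,.144)),((219,398,.168),(223,430,.144)),((486,322,.168),(490,353,.144))])
E
```

```text
upper [546.3  22.8] lower [546.1  20.7] diff [0.1 2.1]
upper [532.  -29.6] lower [529.2 -31.1] diff [2.8 1.5]
upper [425.6  59.9] lower [421.1  59.7] diff [4.5 0.2]
```

```bash
python3 -m handwheel '[[1,-1,6,0,0],[1.5,-1.5,12,0,0],[1.5,-1.5,15,0,0],[1.5,-1.5,16.5,0,0],[1.5,-1.5,17.5,0,0],[1.5,-1.5,18,0,0],[1.5,-1.5,18,0,0]]' 40; python3 to.py 475 11.5 155.6 163
```

```text
clock: 24.65
tcp_pos: [0.4723, 0.0106, 0.1556]
orientation: [0.0, 0.149, 0.989, -0.0]
wrist_force: [-2.1, 1.2, 1.8]
finger_gap: 0.0113
grip_force: 39.8
at [472.3  10.6 155.6] theta 162.88 shift [-2.3  1.7 -0. ] turn -0.002 q1,q6 [-8.  9.] gap 0.0113 F [-2.14  1.19  1.82]
```

Contact is made, so I release, rise and check.

```bash
python3 -m handwheel '[[0,0,0.5,0,0],[0,0,0.5,0,0.2],[0,0,0.5,0,0.4],[0,0,0.5,0,0.5],[0,0,0.5,0,0.5],[0,0,0.5,0,0.5]]' 40;  python3 -m handwheel '[[0,0,-8,0,0.5],[0,0,-30,0,0.5],[0,0,-60,0,0.5],[0,0,-100,0,0.5],[0,0,-130,0,0.5]]' 40; python3 -m handwheel '[[0,-40,0,0,0.5],[0,-85,0,0,0.5],[0,-130,0,0,0.5],[0,-175,0,0,0.5],[0,-200,0,0,0.5],[0,-200,0,0,0.5]]' 40; python3 stack.py .14 .165;python3 - <<'E'
from h import *
d=cam('scene');cv2.imwrite('pics/p7.png',cv2.resize(d['color'][95:239,145:337],(800,600)))
E
```

```text
clock: 25.25
tcp_pos: [0.4723, 0.0105, 0.1547]
orientation: [0.0, 0.149, 0.989, -0.0]
wrist_force: [0.2, 0.3, -0.4]
finger_gap: 0.0426
grip_force: 0.0
clock: 25.75
tcp_pos: [0.4725, 0.0105, 0.2876]
orientation: [0.001, 0.149, 0.989, -0.0]
wrist_force: [0.1, -0.2, 0.7]
finger_gap: 0.0428
grip_force: 0.0
clock: 26.35
tcp_pos: [0.4127, -0.1833, 0.2853]
orientation: [0.0, 0.151, 0.988, -0.001]
wrist_force: [-0.2, 0.5, -0.3]
finger_gap: 0.0427
grip_force: 0.0
top 628 [474.7  11.2] [ 60.2 134.2] -17.4 z95 0.1561
scene 690 [475.8  13. ] [ 63.8 136.7] -17.1 z95 0.1585
```

View pics/p7.png

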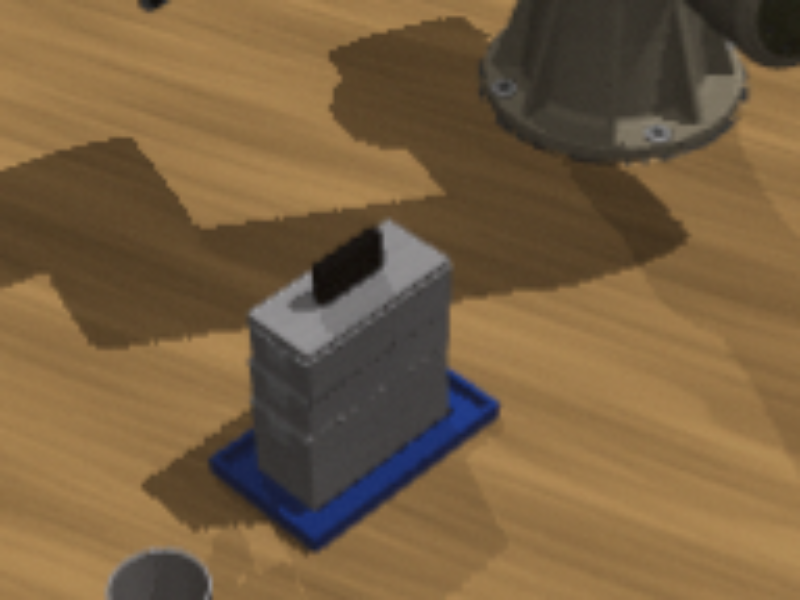

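The whole stack stands flat and square in the tray, with the lid at (350,290) and the gripper clear.

```bash
python3 -c "
from h import *
print(workorder.hand_in())"
```

```text
the job is handed in; nothing more can be done
None
```

The lunch carrier is stacked in the blue tray in the order asked (deep tin, shallow tin, divided tin, lid), measured square to within a few millimetres, with nothing dropped or tipped; the job is handed in, and no verdict came back.

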